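# Oil the selector shaft, refit its knob and hold it pressed in

## Robot

A 7-joint arm with a two-finger parallel gripper is mounted at the origin on the work surface. World frame = base frame: x ahead of the robot, y to its left, z up, the work surface at z = 0. Lengths are in m, angles in rad, forces in N, time in s.
With the tool pointing down it reaches from about 0.4 to 0.75 m from the base axis. Payload 19.5 kg.
Tool frame: the origin (TCP) lies at the very end of the fingers, on their centre line; the grasp point (between the pads) lies arm.grip_point_offset behind it (arm.grip_point_offset is the distance from the TCP to the grasp point, in m); z points along the fingers, y is the direction in which the jaws open and shut (so a half turn about z gives the same grasp; the last joint's range is limited). The gripper opens to 85 mm and grips with 20 to 120 N. Pads are 22 mm wide; open, the fingers measure 114 mm over their backs; the gripper's body (76 mm by 85 mm) begins 54 mm behind the grasp point. The pads swing forward as they close: fully open they stand 13 mm farther back than shut.
Start: joints at [1.065, 0.707, -0.028, 1.485, 0.022, 0.951, -0.075], TCP at [0.257, -0.514, 0.231] pointing down, gripper open.
Joint ranges: [-2.71, 2.71], [-0.32, 2.16], [-1.57, 1.52], [0, 2.45], [-1.46, 4.6], [0, 2.02], [-2.83, 2.83]. Speed limits (rad/s): [1.89, 1.89, 2.57, 2.57, 3.01, 3.01, 3.01].

## Interface

Orientations are given as a rotation vector (axis times angle).
In Python, from bench import arm gives the robot as it stands. The module is installed in compiled form; this text tells all that it offers.
- The arm moves only by the tool drive_tool, never from a script. Its argument "moves" is one flat list of numbers, 7 for each row, row after row: the shift along the tool's x, y, z in mm, then the turn, a rotation vector about the tool's x, y, z in degrees, then the gripper's target within -1 to 1 (fully open at 1, half-way at 0, shut at -1). In form: [x, y, z, ax, ay, az, jaw, x, y, z, ax, ay, az, jaw, ...]. A call has 1 to 12 rows; each row is the pose to reach, as a shift and turn from the pose commanded when the call began, along the tool's axes at that moment; what a row does not reach only later rows make up. A row lasts 1/12 s, in which the tool goes at most 41.7 mm and 7.16 degrees, less where a joint would pass 70% of its speed; a pose out of reach is approached as far as the arm can. A call with a gripper value outside its range is refused whole. The fingers move at their own pace and stop on an object; the grip force is fixed at half the most. Time passes only in rows, so rows that repeat a pose let the fingers close. It gives the time, the measured TCP pose, the force and the opening at its end, in the units of the state.
- arm.get_state(): the state, without advancing time (a new reading comes with each control period).
- arm.snapshot(name): name is "side" or "top" or "wrist"; returns a dict with "img" (480x640x3 uint8, red, green, blue), "intrinsics" (3x3 intrinsics, pixels), "dist" ([k1, k2, p1, p2, k3] as OpenCV has them; the pictures are not rectified), "origin" and "orientation" of the camera in the world. Camera axes: x right, y up, looking along -z (the intrinsics and any distortion apply to the point x, -y, -z); pixel columns grow to the right and rows downward; lengths in m; the calibration is good to about 2 mm. A picture is of the moment at which its call begins. There is no depth.
- arm.sign_off(): hands the job in, once; it reports no verdict.
Trained networks look in the newest picture that a camera, given by its name, has taken for a name from the list of things; names that differ only in an ending like _2 or _b are one class to them, and where a whole thing is asked for, a point or a joint stands for the part that bears it (a point fixed in the world has none). Each returns a list of dicts, best first, with "p" (0 to 1); they miss things now and then, are a little off and sometimes report something else, mostly with a low value. They report only what shows in the picture. A call takes as long as a camera call. They do not tell look-alikes from the thing itself.
- arm.look_for(camera, query): "extent" ([centre column, centre row, width, height] in pixels, round what is visible of it).
- arm.regions_of(camera, query): "mask" (480x640 bool, what is visible of it) and "extent" ([centre column, centre row, width, height] in pixels, round what is visible of it).
The state is a dict: "time_s": time; "q": joint angles; "qvel": joint speeds; "tau": joint torques, N m; "tcp_pos": TCP position; "orientation": TCP orientation; "wrist_force": force on the tool from outside, world axes, zero at the start; "wrist_torque": the same for the moment, N m; "width": opening from 0.0 (shut) to 1.0 (fully open).
Only numpy, scipy, OpenCV 4.12 (cv2) and the standard library are available. Lean on these libraries where they do the work, as an engineer would, in place of code of your own. Each camera call takes 0.05 s, during which the arm holds its last target. There are 200 camera calls.

## Task

Refit the selector knob of the tapping machine: first give the bare shaft a short squirt by pressing the spray can's nozzle cap all the way down and letting it spring back up, then take the loose knob, turn it so that its flat matches the flat on the D-shaft and push it fully home. Keep pushing until the sprung shaft is in to its stop, and finish while still holding the knob pressed in: do not let go. Leave the other things on the table where they are.

Things in the scene. Friction and masses are not known exactly. Their poses are not given: they have to be found in the camera images.
- nozzle_top (a point): Centre of the flat top of the grey spray nozzle cap (28 mm diameter, 18 mm high, a thin spout at its side points towards the shaft). The cap sits on a white spray can, 52 mm diameter, held upright in a fixed clamp stand beside the control box; the cap's top is 150 mm above the table at rest. z is up.
- nozzle (a joint): How far the nozzle cap is pressed down, in m: 0 at rest, 0.006 at its stop. Sprung: it starts to move at 1.5 N, needs 5 N at the stop, and comes back up by itself.
- shaft_top (a point): Centre of the top end of the upright steel D-shaft on the control box, on the axis of its round part. Diameter 20 mm, one flat 5 mm from the axis; it stands 26 mm above the box lid, its end chamfered (3 mm high, 2 mm in). z is up, x points from the axis straight out through the flat. It does not turn; it can be pushed down 6 mm.
- shaft (a joint): How far the D-shaft is pushed down into the box, in m: 0 at rest, 0.006 at its stop. Sprung: it starts to move at 4 N, needs 8 N at the stop, and pops up when released.
- knob_center (a point): Centre of the loose dark grey knob, on its axis, 25 mm above its underside; it stands upright on the table, about 90 g, 50 mm high. Round skirt, 44 mm diameter, 0 to 24 mm above the underside; upright grip bar on it, 14 mm thick (along y), 44 mm long (along x), 24 to 50 mm above the underside. A pointer nose 8 mm wide sticks out to 34 mm from the axis at +x. z is up.
- knob_seat (a point): Centre of the ceiling of the knob's D-hole, on its axis, 18 mm above the underside; axes as knob_center. The hole is open below, 23 mm in diameter, with its flat 6.5 mm from the axis on the nose's side (+x): the knob fits when its x axis points as the shaft's x does, within about 10 degrees. This point meets shaft_top when the knob is fully home.
- collet: Bystander: a dark steel collet holder standing upright, 42 mm diameter, 72 mm high; origin at the centre of its underside. To be left alone.
- parts_cup: Bystander: an open aluminium cup, 64 mm diameter, 50 mm high; origin at the centre of its underside. To be left alone.
- clamp_block: Bystander: a dark steel T-slot clamping block lying flat, 40 x 50 x 22 mm high; origin at the centre of its underside. To be left alone.
- ctrl_box: Fixed control box that carries the D-shaft: ivory casing with a dark lid, 150 x 130 mm, 64 mm high, on a clamp foot 170 mm long along y. Origin at the centre of its underside; the shaft is within 30 mm of the box's middle.
There are look-alikes about, which are no part of the job. Leave any purple or turquoise look-alike of the part that bears knob_center alone.

How it is judged:
On the way, in this order (a step that is already met when the one before it is completed fails the run):
1. the nozzle cap is pressed down (at least 4.5 of its 6 mm) while the knob is still on the table (value of joint nozzle above 0.0045 m and height (world z) of knob_center below 0.032 m), for 0.05 s.
2. the nozzle cap has sprung back up, with the knob still on the table (value of joint nozzle below 0.001 m and height (world z) of knob_center below 0.032 m), for 0.05 s.
3. the knob is lifted off the table (height (world z) of knob_center above 0.05 m), for 0.1 s.
At the end, for the whole second after the job is handed in: Fingers still press on the knob (over 2 N); it is fully home on the D-shaft (within 3 mm of full depth, axes within 4 mm, upright within 0.12 rad, flats within 0.35 rad); the shaft is in by at least 4.5 of its 6 mm; the knob is at rest and the nozzle cap up (z of knob_seat in the frame of shaft_top between -0.004 and 0.003 m and horizontal distance between knob_seat and shaft_top below 0.004 m and angle between the x axis of knob_center and the x axis of shaft_top, either way round below 0.35 rad and angle between knob_center's own z axis and vertical below 0.12 rad and value of joint shaft above 0.0045 m and value of joint nozzle below 0.001 m and contact force between the fingers and knob above 2 N and linear speed of knob below 0.02 m/s); the arm keeps its last pose, push and grip.
It fails at once if a bystander (collet holder, cup, clamping block) was moved more than 20 mm (distance of any of collet, parts_cup, clamp_block from where it was at the start of the episode above 0.02 m).
It also fails if it takes over 51 s, if anything falls off the work surface, if the arm or the gripper's body presses on something with over 40 N, if the wrist force passes 120 N, or if a joint passes its speed limit or range.

## Working session

There is one attempt and no reset: what is moved stays moved. The work goes in short steps, Python scripts to look and compute and a tool call to move; the robot and the scene stay as the last step left them, time stands still between calls to the robot, and variables do not carry over. Pictures are saved under pics/ and viewed, about 8 in all and at most 12, crops included, and the job is handed in when it is done.

Besides the shell and the picture viewer there is one more tool, called after "Call:" as name(argument=value, ...) on one line, values as JSON. drive_tool: Moves the arm, as the interface text tells. Its arguments: {"type":"object","properties":{"moves":{"type":"array","items":{"type":"number"}}},"required":["moves"]}

```bash
mkdir -p pics; cat > h.py <<'E'
import numpy as np, cv2, pickle
from bench import arm
from scipy.spatial.transform import Rotation as R
def rot(o):
    o=np.array(o,float)
    return o if o.shape==(3,3) else (R.from_rotvec(o) if o.size==3 else R.from_quat(o)).as_matrix()
def snap(n,f=None):
    s=arm.snapshot(n)
    if f: cv2.imwrite(f'pics/{f}.png',s['img'][:,:,::-1])
    return s
def proj(s,P):
    c=(np.atleast_2d(P)-s['origin'])@rot(s['orientation'])*[1,-1,-1]
    return cv2.projectPoints(c,np.zeros(3),np.zeros(3),np.array(s['intrinsics']),np.array(s['dist']))[0][:,0]
def ray(s,uv):
    n=cv2.undistortPoints(np.array(uv,float).reshape(-1,1,2),np.array(s['intrinsics']),np.array(s['dist']))[:,0]
    d=np.c_[n[:,0],-n[:,1],-np.ones(len(n))]@rot(s['orientation']).T
    return d
def atz(s,uv,z):
    d=ray(s,uv);o=np.array(s['origin']);return o+d*((z-o[2])/d[:,2])[:,None]
E
python3 - <<'E'
from h import *
print(arm.get_state(),arm.grip_point_offset)
S={}
for n in ['top','side','wrist']:
    s=snap(n,n+'0');S[n]=s
    print(n,s['orientation'],s['origin'],s['intrinsics'][0],s['dist'])
    for q in ['nozzle_top','knob_center','shaft_top','collet','parts_cup','clamp_block','ctrl_box']:
        for d in arm.look_for(n,q)[:4]: print(q,round(d['p'],2),np.round(d['extent']))
pickle.dump(S,open('s0.pkl','wb'))
E
```

```text
{'time_s': 0.0, 'q': array([ 1.06528302,  0.70707429, -0.02761996,  1.4849684 ,  0.02199997,
        0.95089094, -0.07549548]), 'qvel': array([-2.01391899e-05,  9.96279112e-04, -1.44577085e-03,  1.14710644e-04,
        9.95397020e-04, -3.98306857e-04,  1.38846352e-04]), 'tau': array([ 1.77177379e-03, -8.83225107e+01,  1.23558439e+00, -2.36175138e+01,
        1.70353329e-02,  6.68130015e-03, -4.36895209e-05]), 'tcp_pos': array([ 0.25712406, -0.51403213,  0.23085112]), 'orientation': array([-3.05651323e+00, -7.21822443e-01,  4.20804594e-04]), 'wrist_force': array([ 0.483855  , -0.61501972,  0.21367199]), 'wrist_torque': array([ 0.01143004, -0.01948639, -0.029306  ]), 'width': 1.0001912172999257} 0.0187
top [ 0.12926954 -0.09416849 -1.57016018] [ 0.43726226 -0.05173189  0.95214677] [536.94802801   0.         315.38569025] [0.02062058 0.         0.         0.         0.        ]
nozzle_top 0.89 [201. 282.  32.  20.]
knob_center 0.86 [443. 263.  26.  36.]
knob_center 0.76 [438. 321.  27.  28.]
knob_center 0.61 [498. 247.  32.  34.]
shaft_top 0.47 [305. 269.  13.  12.]
collet 0.68 [435. 144.  29.  27.]
parts_cup 0.93 [276. 134.  37.  41.]
clamp_block 0.8 [357. 364.  30.  24.]
ctrl_box 0.94 [313. 270. 100.  96.]
side [ 0.3655085  -1.3029569  -2.33214451] [0.06680009 0.77294067 0.72427522] [565.68796056   0.         327.50146851] [-0.12280643  0.          0.          0.          0.        ]
nozzle_top 0.69 [298. 300.  15.  19.]
knob_center 0.9 [415. 257.  24.  27.]
knob_center 0.81 [387. 224.  18.  24.]
knob_center 0.75 [225. 277.  28.  35.]
knob_center 0.6 [381. 245.  20.  26.]
collet 0.78 [302. 220.  18.  32.]
parts_cup 0.68 [224. 276.  32.  33.]
clamp_block 0.94 [425. 306.  24.  22.]
ctrl_box 0.55 [333. 295.  94.  73.]
wrist [-0.29290005  0.1820867  -1.09591269] [ 0.33137062 -0.47797169  0.37547446] [427.17548394   0.         327.75667388] [-0.09186957  0.          0.          0.          0.        ]
```

```bash
python3 - <<'E'
from h import *
S=pickle.load(open('s0.pkl','rb'))
a=S['top']['img'][100:400,160:560]; cv2.imwrite('pics/a.png',cv2.resize(a,None,fx=2,fy=2,interpolation=cv2.INTER_CUBIC)[:,:,::-1])
b=S['side']['img'][190:350,190:470]; cv2.imwrite('pics/b.png',cv2.resize(b,None,fx=2.8,fy=2.8,interpolation=cv2.INTER_CUBIC)[:,:,::-1])
E
```

```text
(no output)
```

View pics/a.png

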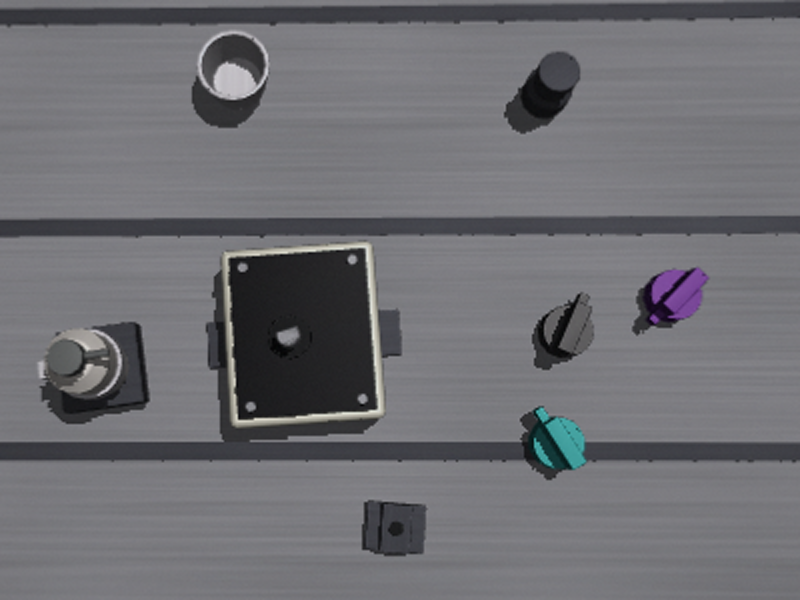

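View pics/b.png

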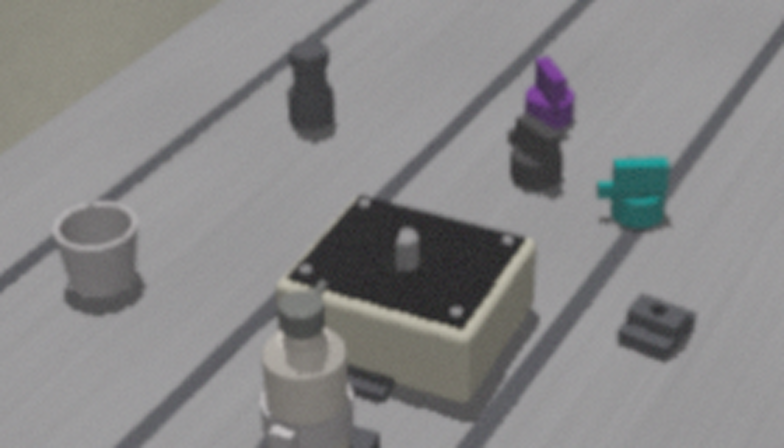

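The top picture shows three knobs: dark grey at full-image (443,263), purple (498,247) and turquoise (438,321). The dark grey one fits the description and the other two are look-alikes. The cap is at (193,280) and the shaft at (305,267). The side view agrees, with the grey knob standing in front of the purple one.

```bash
python3 - <<'E'
from h import *
S=pickle.load(open('s0.pkl','rb'));t=S['top'];w=S['wrist']
f=lambda u,v:(160+u/2,100+v/2)
for n,uv,z in [('cap',(67,358),.15),('shaft',(289,333),.09),('knob bar mid',(573,326),.05),('nose tip',(584,297),.037),('skirt',(567,331),.024),('cup',(233,67),.05),('collet',(559,71),.072),('clamp',(394,527),.022),('purple',(677,295),.03),('turq',(558,442),.03),('boxtl',(224,252),.064),('boxtr',(370,244),.064),('boxbl',(233,424),.064),('boxbr',(382,412),.064)]:
    print(n,np.round(atz(t,f(*uv),z)[0],4))
st=arm.get_state();T=rot(st['orientation']);print(T.round(3))
print('cam in tool',((np.array(w['origin'])-st['tcp_pos'])@T).round(4)); print((T.T@rot(w['orientation'])).round(3))
s=S['side']
P=np.mean([atz(t,f(67,358),.15)[0]],0);print(proj(s,P))
print(proj(s,atz(t,f(289,333),.09)),proj(s,atz(t,f(573,326),.05)))
E
```

```text
cap [0.4914 0.149  0.15  ]
shaft [ 0.5151 -0.0149  0.09  ]
knob bar mid [ 0.524  -0.2513  0.05  ]
nose tip [ 0.5501 -0.2643  0.037 ]
skirt [ 0.5222 -0.2517  0.024 ]
cup [0.752  0.0363 0.05  ]
collet [ 0.7383 -0.2421  0.072 ]
clamp [ 0.3568 -0.1011  0.022 ]
purple [ 0.5524 -0.345   0.03  ]
turq [ 0.4278 -0.2396  0.03  ]
boxtl [0.5859 0.041  0.064 ]
boxtr [ 0.5921 -0.0816  0.064 ]
boxbl [0.4428 0.032  0.064 ]
boxbr [ 0.4524 -0.0902  0.064 ]
[[ 0.894  0.447 -0.   ]
 [ 0.447 -0.894  0.   ]
 [-0.    -0.    -1.   ]]
cam in tool [ 0.0826  0.0007 -0.1442]
[[ 0.001  0.947  0.322]
 [ 1.    -0.001  0.001]
 [ 0.001  0.322 -0.947]]
[[297.7519152  297.33321709]]
[[333.75005829 273.42496873]] [[380.66868534 234.87488608]]
```

Call:
drive_tool(moves=[344,-131,30,0,0,52,1,344,-131,30,0,0,52,1,344,-131,30,0,0,52,1,344,-131,30,0,0,52,1,344,-131,30,0,0,52,1,344,-131,30,0,0,52,1,344,-131,30,0,0,52,1,344,-131,30,0,0,52,1,344,-131,30,0,0,52,1,344,-131,30,0,0,52,1,344,-131,30,0,0,52,1])

```text
time_s: 2.12
tcp_pos: [0.5073, -0.2414, 0.2009]
orientation: [-3.065, 0.686, 0.001]
wrist_force: [0.1, -0.1, -0.2]
width: 1.001
```

```bash
python3 - <<'E'
from h import *
s=snap('wrist','w1');pickle.dump((s,arm.get_state()),open('w1.pkl','wb'))
for d in arm.look_for('wrist','knob_center'): print(d)
E
```

```text
{'extent': [334.6, 177.6, 58.5, 80.8], 'p': 0.87}
{'extent': [366.2, 290.2, 60.1, 67.9], 'p': 0.78}
{'extent': [429.8, 95.8, 61.8, 83.5], 'p': 0.6}
```

View pics/w1.png

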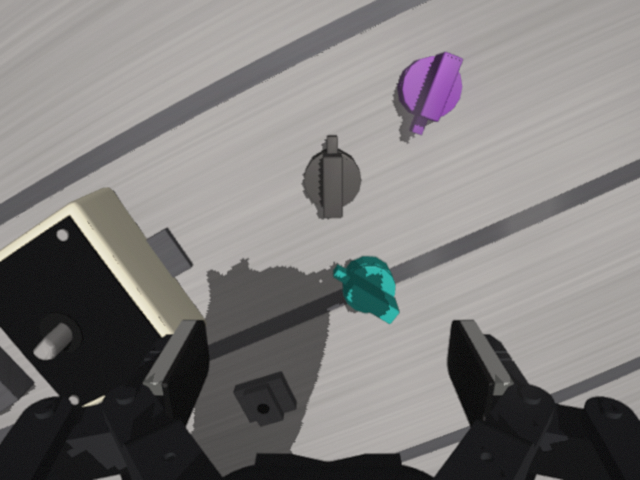

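The wrist view shows the grey knob at (333,178), with its nose at (332,137) pointing image-up, which is about tool +x. Turquoise is at (367,290) and purple at (430,90). The shaft is at (50,345).

Call:
drive_tool(moves=[-117,-208,0,0,0,0,0,-117,-208,0,0,0,0,-1,-117,-208,0,0,0,0,-1,-117,-208,0,0,0,0,-1,-117,-208,0,0,0,0,-1,-117,-208,0,0,0,0,-1,-117,-208,0,0,0,0,-1,-117,-208,0,0,0,0,-1])

```text
time_s: 2.88
tcp_pos: [0.4898, -0.0049, 0.2016]
orientation: [-3.065, 0.69, -0.001]
wrist_force: [-0.2, -0.8, -0.8]
width: 0.002
```

```bash
python3 - <<'E'
from h import *
s=snap('wrist','w2');pickle.dump((s,arm.get_state()),open('w2.pkl','wb'))
p=proj(s,[.515,-.015,.09])[0];print(p)
x,y=p.astype(int);c=s['img'][max(0,y-75):y+75,max(0,x-100):x+100];print(max(0,y-75),max(0,x-100))
cv2.imwrite('pics/w2c.png',cv2.resize(c,None,fx=4,fy=4,interpolation=cv2.INTER_CUBIC)[:,:,::-1])
E
```

```text
[324.0109882  189.03135384]
114 224
```

View pics/w2c.png

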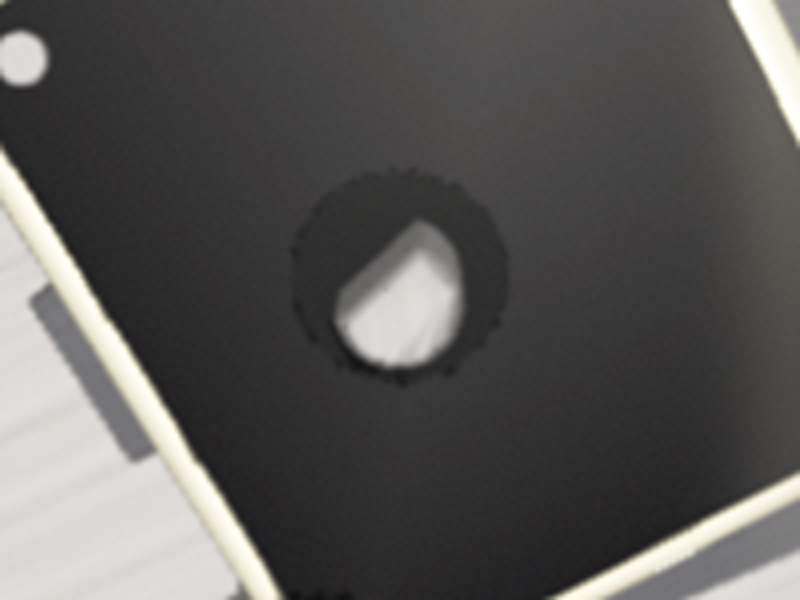

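The wrist crop shows the shaft end as a bright D at crop (400,295), full-image (324,188). Its flat faces the image's upper left. I'll fit models to it and to the knob.

```bash
cat > fit.py <<'E'
from h import *
from scipy.optimize import minimize
def dpoly(r,f,n=72):
    a=np.linspace(0,2*np.pi,n,endpoint=False);p=np.c_[r*np.cos(a),r*np.sin(a)];k=np.sqrt(r*r-f*f)
    p=p[p[:,0]<=f];return np.r_[p,[[f,k],[f,-k]]]
def pts(p,z): return np.c_[p,np.full(len(p),z)]
def shaft(zt=.09): return [np.r_[pts(dpoly(.008,.003),zt),pts(dpoly(.01,.005),zt-.003),pts(dpoly(.01,.005),.0645)]]
def box(x0,x1,y,z0,z1): return np.array([[x,s*y,z] for x in(x0,x1) for s in(-1,1) for z in(z0,z1)])
def knob(): return [np.r_[pts(dpoly(.022,.0219),0),pts(dpoly(.022,.0219),.024)],box(-.022,.022,.007,.024,.05),box(0,.034,.004,.01,.02)]
def sil(s,parts,x,y,th,z=0,up=4,o=(0,0),sh=(480,640)):
    m=np.zeros((sh[0]*up,sh[1]*up),np.uint8);c,n=np.cos(th),np.sin(th)
    for P in parts:
        W=P@np.array([[c,n,0],[-n,c,0],[0,0,1]])+[x,y,z]
        h=cv2.convexHull(((proj(s,W)-o+.5)*up*16-8).astype(np.float32)).astype(np.int32)
        cv2.fillConvexPoly(m,h,255,shift=4)
    return cv2.resize(m,(sh[1],sh[0]),interpolation=cv2.INTER_AREA)/255.
def fit(s,parts,mask,x,y,ths,z=0,r=60):
    cx,cy=proj(s,[x,y,z+.03])[0].astype(int);o=(max(cx-r,0),max(cy-r,0));M=mask[o[1]:o[1]+2*r,o[0]:o[0]+2*r].astype(float)
    f=lambda v:np.abs(sil(s,parts,x+v[0]/100,y+v[1]/100,v[2],z,4,o,M.shape)-M).sum()/M.sum()
    R_=[]
    for t in ths:
        q=minimize(f,[0,0,t],method='Nelder-Mead',options=dict(initial_simplex=[[0,0,t],[.5,0,t],[0,.5,t],[0,0,t+.3]],xatol=1e-3,fatol=1e-4))
        R_.append((round(q.fun,3),round(x+q.x[0]/100,4),round(y+q.x[1]/100,4),round(np.degrees(q.x[2]),1)))
    return sorted(R_)[:3]
E
python3 - <<'E'
from fit import *
s,st=pickle.load(open('w2.pkl','rb'));g=s['img'].mean(2)
m=np.zeros(g.shape,bool);m[150:225,290:355]=g[150:225,290:355]>85;print(m.sum())
for t in(75,110): 
  m[150:225,290:355]=g[150:225,290:355]>t;print('shaft',fit(s,shaft(),m,.515,-.015,np.arange(-3,3,.7)))
s,st=pickle.load(open('w1.pkl','rb'))
r=arm.regions_of('wrist','shaft_top');print(len(r))
# knob: dark vs. wood
g=cv2.cvtColor(s['img'],cv2.COLOR_RGB2HSV);v=g[...,2]
print('med',np.median(v[150:200,260:300]),v[178,333],v[178,350],v[140,332],v[180,322])
pickle.dump(0,open('x','wb'))
for t in (105,120,130):
  m=np.zeros(v.shape,bool);m[125:225,297:370]=v[125:225,297:370]<t
  n,l,q,_=cv2.connectedComponentsWithStats(m.astype(np.uint8));m=l==1+q[1:,4].argmax()
  print('knob',t,m.sum(),fit(s,knob(),m,.523,-.2515,[-.8,-.44,-.1,2.7]))
E
```

```text
817
shaft [(np.float64(0.058), np.float64(0.5142), np.float64(-0.014), np.float64(17.7)), (np.float64(0.059), np.float64(0.5141), np.float64(-0.0141), np.float64(18.7)), (np.float64(0.059), np.float64(0.5141), np.float64(-0.0141), np.float64(18.7))]
shaft [(np.float64(0.253), np.float64(0.5143), np.float64(-0.0136), np.float64(32.7)), (np.float64(0.254), np.float64(0.5141), np.float64(-0.0136), np.float64(37.2)), (np.float64(0.254), np.float64(0.5141), np.float64(-0.0135), np.float64(32.6))]
1
med 175.0 91 92 105 45
knob 105 3121 [(np.float64(0.07), np.float64(0.5231), np.float64(-0.2524), np.float64(-24.8)), (np.float64(0.07), np.float64(0.5231), np.float64(-0.2524), np.float64(-24.8)), (np.float64(0.07), np.float64(0.5231), np.float64(-0.2523), np.float64(-25.1))]
knob 120 3210 [(np.float64(0.064), np.float64(0.5228), np.float64(-0.2524), np.float64(-26.0)), (np.float64(0.065), np.float64(0.523), np.float64(-0.2526), np.float64(-25.6)), (np.float64(0.065), np.float64(0.523), np.float64(-0.2526), np.float64(-25.2))]
knob 130 3261 [(np.float64(0.066), np.float64(0.5229), np.float64(-0.2526), np.float64(-25.5)), (np.float64(0.066), np.float64(0.5229), np.float64(-0.2525), np.float64(-25.6)), (np.float64(0.066), np.float64(0.5229), np.float64(-0.2525), np.float64(-25.5))]
```

Call:
drive_tool(moves=[-65,-140,0,0,0,0,-1,-65,-140,0,0,0,0,-1,-65,-140,20,0,0,0,-1,-65,-140,36,0,0,0,-1,-65,-140,40,0,0,0,-1,-65,-140,40,0,0,0,-1])

```text
time_s: 3.48
tcp_pos: [0.491, 0.1488, 0.16]
orientation: [3.063, -0.691, -0.003]
wrist_force: [0.2, -0.4, -0.0]
width: 0.0
```

```bash
python3 - <<'E'
from h import *
s=snap('wrist'); t=snap('side')
c=np.hstack([cv2.resize(s['img'],(500,375)),cv2.resize(t['img'][220:370,230:350],(300,375))])
cv2.imwrite('pics/n1.png',c[:,:,::-1]);print(proj(s,[.4914,.149,.15])*500/640)
print(arm.get_state()['tcp_pos'])
E
```

```text
[[253.9596631  240.85338282]]
[0.4918984  0.14719315 0.16165844]
```

View pics/n1.png

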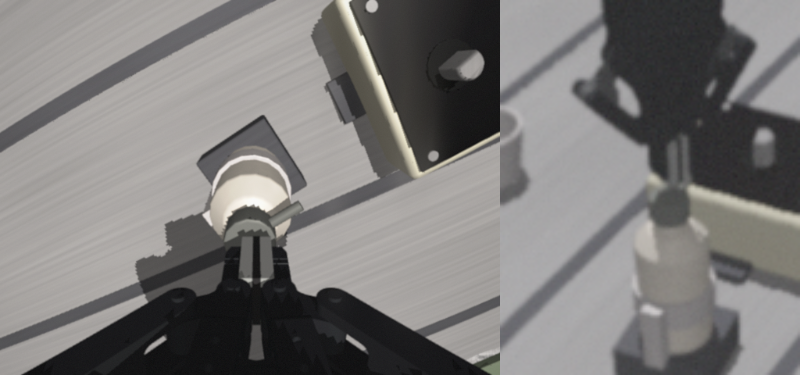

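Call:
drive_tool(moves=[0,0,8,0,0,0,-1,0,0,14,0,0,0,-1,0,0,17,0,0,0,-1,0,0,18,0,0,0,-1,0,0,18,0,0,0,-1,0,0,18,0,0,0,-1])

```text
time_s: 4.08
tcp_pos: [0.4919, 0.1482, 0.1439]
orientation: [3.064, -0.693, 0.002]
wrist_force: [-0.9, -4.6, 16.1]
width: -0.002
```

Call:
drive_tool(moves=[0,0,0,0,0,0,-1,0,0,-15,0,0,0,-1,0,0,-40,0,0,0,-1,0,0,-56,0,0,0,-1,0,0,-56,0,0,0,-1])

```text
time_s: 4.5
tcp_pos: [0.4923, 0.149, 0.2018]
orientation: [-3.062, 0.692, -0.005]
wrist_force: [0.4, -0.2, -0.4]
width: -0.002
```

Call:
drive_tool(moves=[200,349,0,0,0,0,-0.2,200,349,0,0,0,0,-0.2,200,349,0,0,0,0,-0.2,200,349,0,0,0,0,-0.2,200,349,0,0,0,0,-0.2,200,349,0,0,0,0,-0.2,200,349,0,0,0,0,-0.2,200,349,30,0,0,0,-0.2,200,349,70,0,0,0,-0.2,200,349,90,0,0,0,-0.2,200,349,90,0,0,0,-0.2,200,349,90,0,0,0,-0.2])

```text
time_s: 5.5
tcp_pos: [0.5196, -0.2546, 0.105]
orientation: [-3.063, 0.698, 0.009]
wrist_force: [0.2, -0.3, -0.5]
width: 0.402
```

```bash
python3 - <<'E'
from h import *
from fit import *
s=snap('wrist');t=snap('side');st=arm.get_state();pickle.dump((s,st),open('w3.pkl','wb'))
T=rot(st['orientation']);print(st['tcp_pos'],np.degrees(np.arctan2(T[1,0],T[0,0])),T[:,2],st['width'])
p=proj(s,[.523,-.2525,.03])[0].astype(int);print(p)
a=cv2.resize(s['img'],(480,360));b=cv2.resize(t['img'][220:370,230:350],(288,360))
cv2.imwrite('pics/k1.png',np.hstack([a,b])[:,:,::-1])
E
```

```text
[ 0.52159365 -0.25174127  0.10875581] -25.484990417822424 [-0.00113331  0.00102124 -0.99999884] 0.4019932623445945
[320 247]
```

View pics/k1.png

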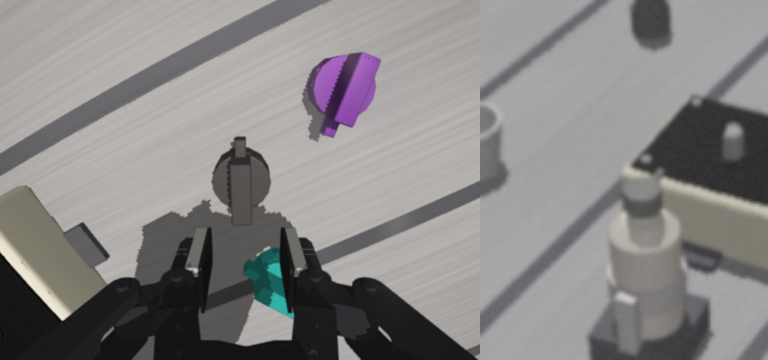

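The knob is at (320,240) full-image, with its nose straight up along tool x and its bar between the fingers. The cap is back up in the side view.

Call:
drive_tool(moves=[2,0,30,0,0,0,-0.2,2,0,60,0,0,0,-0.2,2,0,74,0,0,0,-0.2,2,0,79,0,0,0,-0.2,2,0,79,0,0,0,-0.2,2,0,79,0,0,0,-0.2])

```text
time_s: 6.1
tcp_pos: [0.5246, -0.2524, 0.0318]
orientation: [3.065, -0.69, 0.002]
wrist_force: [-0.4, -0.3, 0.4]
width: 0.404
```

Call:
drive_tool(moves=[0,0,0,0,0,0,-1,0,0,0,0,0,0,-1,0,0,0,0,0,0,-1,0,0,0,0,0,0,-1,0,0,0,0,0,0,-1,0,0,0,0,0,0,-1])

```text
time_s: 6.6
tcp_pos: [0.5246, -0.2528, 0.0317]
orientation: [3.065, -0.691, 0.003]
wrist_force: [-1.2, 2.0, 11.1]
width: 0.151
```

Call:
drive_tool(moves=[0,0,-20,0,0,0,-1,0,0,-60,0,0,0,-1,0,0,-100,0,0,0,-1,0,0,-110,0,0,0,-1,0,0,-110,0,0,0,-1,0,0,-110,0,0,0,-1])

```text
time_s: 7.1
tcp_pos: [0.5241, -0.2525, 0.1407]
orientation: [-3.064, 0.691, -0.002]
wrist_force: [0.0, -0.2, -0.9]
width: 0.148
```

Call:
drive_tool(moves=[-111,-210,0,0,0,-43,-1,-111,-210,0,0,0,-43,-1,-111,-210,0,0,0,-43,-1,-111,-210,0,0,0,-43,-1,-111,-210,0,0,0,-43,-1,-111,-210,0,0,0,-43,-1,-111,-210,0,0,0,-43,-1,-111,-210,0,0,0,-43,-1,-111,-210,0,0,0,-43,-1,-111,-210,0,0,0,-43,-1])

```text
time_s: 7.93
tcp_pos: [0.5136, -0.0164, 0.1398]
orientation: [3.105, 0.476, -0.002]
wrist_force: [0.1, -0.1, -0.9]
width: 0.145
```

```bash
python3 - <<'E'
from h import *
s=snap('wrist');t=snap('side');p=snap('top');st=arm.get_state();pickle.dump((s,t,p,st),open('w4.pkl','wb'))
T=rot(st['orientation']);print(st['tcp_pos'],np.degrees(np.arctan2(T[1,0],T[0,0])),T[:,2],st['width'],st['wrist_force'])
a=s['img'][130:430,170:470];b=t['img'][200:320,275:395]
cv2.imwrite('pics/k2.png',np.hstack([cv2.resize(a,(400,400)),cv2.resize(b,(400,400),interpolation=cv2.INTER_CUBIC)])[:,:,::-1])
E
```

```text
[ 0.51376665 -0.01610686  0.14009362] 17.477235513708077 [-3.24526199e-04 -8.80669242e-05 -9.99999943e-01] 0.14865884354429706 [-0.55191413  0.18839387 -0.86295438]
```

View pics/k2.png

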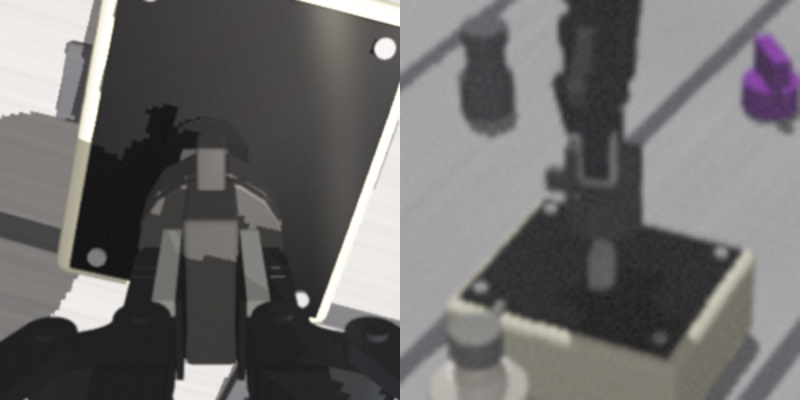

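```bash
python3 - <<'E'
from fit import *
s,t,p,st=pickle.load(open('w4.pkl','rb'));T=rot(st['orientation'])
P=atz(s,[(310.25,295),(348.5,296.5),(309.2,402.5),(349.2,402.5)],.1584);print(((P-st['tcp_pos'])@T).round(4))
for y in (0,):
  print('pred px', proj(s,st['tcp_pos']+np.array([[.022-.0015,-.007,-.0183],[.022-.0015,.007,-.0183],[-.022,-.007,-.0183],[-.022,.007,-.0183]])@T.T).round(1))
# also shaft refit from top and side images at start
S=pickle.load(open('s0.pkl','rb'))
for n,b in (('top',(255,285,290,322)),('side',(262,292,322,348))):
  g=S[n]['img'].mean(2);
  for th in (80,100):
    m=np.zeros(g.shape,bool);y0,y1,x0,x1=b;m[y0:y1,x0:x1]=g[y0:y1,x0:x1]>th
    print(n,th,m.sum(),fit(S[n],shaft(),m,.5142,-.014,[0,.3,.6],r=35)[:2])
E
```

```text
[[ 0.0198 -0.0048 -0.0183]
 [ 0.0193  0.0077 -0.0183]
 [-0.0238 -0.0058 -0.0183]
 [-0.0238  0.0087 -0.0183]]
pred px [[303.4 293. ]
 [346.4 293.1]
 [305.8 398.5]
 [344.5 398.6]]
top 80 72 [(np.float64(0.579), np.float64(0.515), np.float64(-0.0131), np.float64(13.6)), (np.float64(0.581), np.float64(0.5146), np.float64(-0.0133), np.float64(18.2))]
top 100 61 [(np.float64(0.866), np.float64(0.5158), np.float64(-0.0123), np.float64(26.5)), (np.float64(0.87), np.float64(0.5151), np.float64(-0.0127), np.float64(14.0))]
side 80 166 [(np.float64(0.443), np.float64(0.5167), np.float64(-0.0179), np.float64(29.2)), (np.float64(0.447), np.float64(0.5168), np.float64(-0.0191), np.float64(28.9))]
side 100 93 [(np.float64(1.245), np.float64(0.5303), np.float64(-0.0439), np.float64(29.9)), (np.float64(1.493), np.float64(0.5203), np.float64(-0.0234), np.float64(29.5))]
```

Call:
drive_tool(moves=[4,-3,5,0,0,0,-1,4,-3,12,0,0,0,-1,4,-3,15,0,0,0,-1,4,-3,18,0,0,0,-1,4,-3,21,0,0,0,-1,4,-3,24,0,0,0,-1,4,-3,24,0,0,0,-1])

```text
time_s: 8.67
tcp_pos: [0.5165, -0.0114, 0.1158]
orientation: [-3.105, -0.48, 0.001]
wrist_force: [-0.6, -1.0, -1.2]
width: 0.148
```

Call:
drive_tool(moves=[0,0,3,0,0,0,-1,0,0,6,0,0,0,-1,0,0,9,0,0,0,-1,0,0,11,0,0,0,-1,0,0,11,0,0,0,-1])

```text
time_s: 9.08
tcp_pos: [0.5166, -0.0114, 0.1049]
orientation: [-3.105, -0.48, 0.001]
wrist_force: [0.0, -1.5, -2.5]
width: 0.148
```

Call:
drive_tool(moves=[0,0,2,0,0,0,-1,0,0,4,0,0,0,-1,0,0,6,0,0,0,-1,0,0,7,0,0,0,-1,0,0,7,0,0,0,-1,0,0,7,0,0,0,-1])

```text
time_s: 9.58
tcp_pos: [0.5168, -0.0114, 0.0983]
orientation: [3.105, 0.48, 0.0]
wrist_force: [-2.5, -2.7, 5.8]
width: 0.146
```

Call:
drive_tool(moves=[0,0,1,0,0,0,-1,0,0,2,0,0,0,-1,0,0,2.5,0,0,0,-1,0,0,2.5,0,0,0,-1,0,0,2.5,0,0,0,-1,0,0,2.5,0,0,0,-1])

```text
time_s: 10.08
tcp_pos: [0.5169, -0.0116, 0.0975]
orientation: [3.105, 0.479, 0.002]
wrist_force: [-11.8, -3.9, 48.2]
width: 0.144
```

```bash
python3 - <<'E'
from h import *
s=snap('wrist');t=snap('side');p=snap('top');st=arm.get_state();pickle.dump((s,t,p,st),open('w5.pkl','wb'))
T=rot(st['orientation']);print(st['tcp_pos'],np.degrees(np.arctan2(T[1,0],T[0,0])),T[:,2],st['width'],st['wrist_force'],st['wrist_torque'])
a=s['img'][130:430,170:470];b=t['img'][200:320,275:395]
cv2.imwrite('pics/k3.png',np.hstack([cv2.resize(a,(400,400)),cv2.resize(b,(400,400),interpolation=cv2.INTER_CUBIC)])[:,:,::-1])
E
```

```text
[ 0.51687088 -0.01154386  0.09756166] 17.55114531396888 [ 1.41424739e-03  6.57095238e-05 -9.99998998e-01] 0.14609026489983484 [-11.63352789  -4.19246099  48.29530548] [-0.79193404  2.73697019  0.01344364]
```

View pics/k3.png

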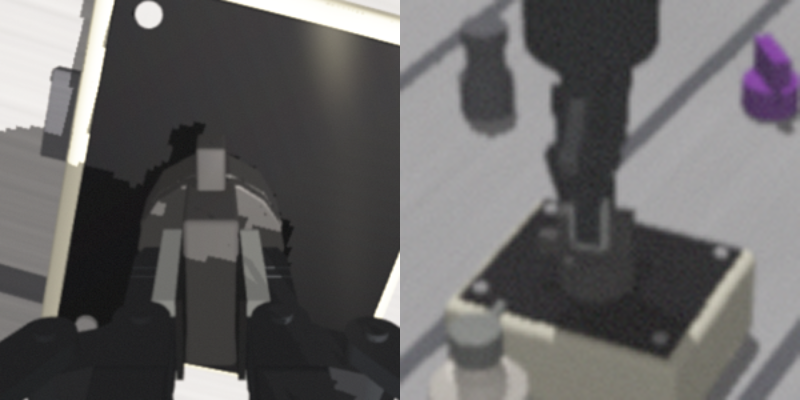

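Call:
drive_tool(moves=[0,0,-1.2,0,0,0,-1,0,0,-1.2,0,0,0,-1,0,0,-1.2,0,0,0,-1,0,0,-1.2,0,0,0,-1])

```text
time_s: 10.57
tcp_pos: [0.5168, -0.0115, 0.0977]
orientation: [3.105, 0.479, 0.001]
wrist_force: [-5.1, -3.7, 19.9]
width: 0.147
```

Force is now 20 N, still on the stop, and the knob is at rest, so I'm handing in.

```bash
python3 -c "
from bench import arm
s=arm.get_state();print(s['tcp_pos'],s['wrist_force'],abs(s['qvel']).max());print(arm.sign_off())"
```

```text
[ 0.51680451 -0.01150579  0.09766006] [-5.13013598 -3.73038744 19.94179267] 0.0021985017515765426
the job is handed in; nothing more can be done
None
```

The job is handed in at about 10.6 s, with the knob still gripped and pressed fully home on the shaft; no verdict was reported.

**What I did:**
- **Spray:** I pressed the nozzle cap to its stop (fingertips at z = 0.1439 m, 16 N) and let it go. The side camera showed it back up before I touched the knob.
- **Knob:** I took the dark grey knob, leaving the purple and turquoise ones alone. I lifted it, turned it about 43° to match the shaft's flat, and pushed it on.

**Last checks:**
- **Seating:** the knob slid on without resistance. The spring force then rose, and it met a hard stop at fingertip z = 0.0976 m. That matches the 0.0977 m I had calculated for fully home with the shaft in 6 mm.
- **Final hold:** about 20 N downward, arm still, tool vertical, and tool heading 17.5° against a fitted shaft heading of about 18°.
- **Other objects:** the path stayed clear of the collet holder, cup and clamping block. I did not re-measure their positions at the end.

**What disagreed or ran high:**
- The push briefly peaked at 48 N at the wrist (limit 120 N) before I eased it back. About 5 N of side force remains.
- Fitting the shaft from the side and top pictures was poor, so its position rests mainly on the wrist camera. That camera looked about 1.4 mm off sideways, and I corrected for it.

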